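Find the high spot of a rough-sawn ply blank with a dial indicator

ROBOT

A 7-joint arm with a two-finger parallel gripper is mounted at the origin on the work surface. World frame = base frame: x ahead of the robot, y to its left, z up, the work surface at z = 0. Lengths are in m, angles in rad, forces in N, time in s.
With the tool pointing down it reaches from about 0.425 to 0.875 m from the base axis. Payload 4.7 kg.
Tool frame: the origin (TCP) lies on the mounting face of the last link; the fingertips stand 173 mm ahead of it and the grasp point (between the pads) lies 155 mm ahead of it; z points along the fingers, y is the line along which they close (so a half turn about z gives the same grasp; the last joint's range is limited). The gripper opens to 85 mm and grips with 20 to 120 N. Pads are 22 mm wide; open, the fingers measure 114 mm over their backs; the gripper's body (76 mm by 85 mm) begins 54 mm behind the grasp point. The pads swing forward as they close: fully open they stand 13 mm farther back than shut.
Start: joints at [-1.243, 0.321, -0.07, 1.45, 0.023, 1.371, -0.057], TCP at [0.201, 0.618, 0.405] pointing down, gripper open.
Joint ranges: [-2.86, 2.86], [-0.3, 2.09], [-1.38, 1.24], [0.06, 2.45], [-1.56, 4.7], [0.09, 2.05], [-2.69, 2.69]. Speed limits (rad/s): [2.57, 2.57, 3.14, 3.14, 3.14, 3.14, 3.14].

INTERFACE

Orientations are given as a unit quaternion [w, x, y, z].
In Python, from workcell import bot gives the robot as it stands.
- The arm moves only by the shell command python3 -m crank 'ROWS' [FORCE]. ROWS is a JSON object of lists of equal length, an entry for each row: "hand": the opening, from 0 (shut) to 1 (fully open); "offset": the shift along the tool's x, y, z in units of 40 mm (1.0 is 40 mm), a list of three; "angular": the turn, a rotation vector about the tool's x, y, z in units of 6 degrees (1.0 is 6 degrees), a list of three. In form: {"hand": [hand, ...], "offset": [[tx, ty, tz], ...], "angular": [[ax, ay, az], ...]}. A call has 1 to 8 rows; each row shifts and turns the commanded pose from where the row before left it, along the tool's axes as they then stand; what a row does not reach is not made up. A row lasts 1/12 s, in which the tool goes at most 41.7 mm and 7.16 degrees, less where a joint would pass 70% of its speed; a pose out of reach is approached as far as the arm can. A call is refused whole if a number of a shift passes 1 or a number of a turn 1, either way. A call with a gripper value outside its range is refused whole. The fingers move at their own pace and stop on an object; FORCE is the grip in N (left out, the last holds). Time passes only in rows, so rows that do not move let the fingers close. It gives the time, the measured TCP pose, the force, the opening and the grip force at its end, in the units of the state.
- bot.observe(): the state, without advancing time (a new reading comes with each control period).
- bot.camera(name): name is "scene" or "top" or "wrist"; returns the picture (420x560x3 uint8, red, green, blue); there is no depth.
- bot.camera_params(name): a dict with "K" (3x3 intrinsics, pixels), "rvec" (rotation vector, rad) and "tvec" (3), from world to camera coordinates, as OpenCV has them. Camera axes: x right, y down, z forward; pixel columns grow to the right and rows downward; lengths in m; the calibration is good to about 2 mm. The wrist camera is an equidistant fisheye: a pixel r from the principal point sees the ray r / f radians off the axis. A picture is of the moment at which its call begins: read the wrist's pose just before it. camera_params takes no time and is no camera call; for the wrist camera it gives the pose at the moment of the call.
- bot.finish_job(): hands the job in; it is judged then, once.
Trained networks look in the newest picture that a camera, given by its name, has taken for a name from the list of things; names that differ only in an ending like _2 or _b are one class to them, and where a whole thing is asked for, a point or a joint stands for the part that bears it (a point fixed in the world has none). Each returns a list of dicts, best first, with "p" (0 to 1); they miss things now and then, are a little off and sometimes report something else, mostly with a low value. They report only what shows in the picture. A call takes as long as a camera call.
- bot.trace(camera, target): "region" (420x560 bool, what is visible of it) and "location" ([column, row] in pixels, amid what is visible of it).
The state is a dict: "time_s": time; "joints": joint angles; "joint_velocities": joint speeds; "tau": joint torques, N m; "tool_pos": TCP position; "tcp_rot": TCP orientation; "contact_force": force on the tool from outside, world axes, zero at the start; "moment": the same for the moment, N m; "grip_width": finger opening in m; "grasp_force": force on a finger pad.
Only numpy, scipy, OpenCV 4.12 (cv2) and the standard library are available. Lean on these libraries where they do the work, as an engineer would, in place of code of your own. Each camera call takes 0.05 s, during which the arm holds its last target. There are 200 camera calls.

TASK

Slide the dial indicator in by its post, gently, until its plunger bears on the rim of the round plywood blank with a light preload (about 6 mm of plunger travel, roughly 3.5 N), and leave it there. Then, with the plunger kept on the rim, wind the blank through one whole turn by its crank to find the highest of its high spots, and leave the blank standing with that spot under the plunger, let go of. Never bottom the plunger hard, and do not shift the things lying around.

Things in the scene. Friction and masses are not known exactly. Their poses are not given: they have to be found in the camera images.
- jig: Truing jig, fixed to the desk: 150 x 150 x 20 mm aluminium base, grey spindle housing, steel faceplate and, clamped on it, a round ply blank with dark veneered top (underside 58 mm, top 76.5 mm above the desk). Origin: centre of the underside, on the spindle axis; z up; the gauge stand lies on its +y side.
- spindle_axis (a point): Point on the vertical spindle axis, 67 mm above the desk, level with the plunger. The blank's rim is 61 mm from it, but out of round: one main high spot 6 mm proud, fading out over about 35 degrees either side, and a lower one under 3 mm. Where they lie differs at each start; the main one starts at least 50 degrees from the plunger.
- faceplate (a joint): Angle of crank, faceplate and blank (rad), unlimited, positive anticlockwise from above; at 0 the crank handle lies on the jig's -x side of the axis, 45 mm out. Starts within 0.8 of 0. Friction 0.15 N m holds it where it is left.
- crank_grip (a point): The crank's upright black grip: a freely spinning cylinder 21 mm in diameter, from 90 to 160 mm above the desk, 45 mm from the spindle axis. The point is on its axis 138 mm above the desk, a good height to hold. It circles the spindle axis; as the grip spins, the hand need not turn.
- gauge_stand: The fixed rail that carries the dial indicator, 80 x 170 mm, 30 mm high, on the jig's +y side with its axes parallel to the jig's. Origin on its underside, below the middle of the dial when the carriage is fully back.
- carriage (a joint): Position of the sliding carriage with the dial (m), 0 fully back to 0.07; it grows as the carriage moves along the stand's -y, towards the blank. Friction of about 10 N holds it where it is left, against the plunger's spring too.
- post_grip (a point): The carriage's upright black post for moving it: cylinder 21 mm in diameter, from 46 to 124 mm above the desk, 63 mm behind the middle of the dial. The point is on its axis 105 mm above the desk, a good height to hold. The dial (68 mm across, its white face up) is 83 mm high, its needle up to 85 mm.
- needle (a joint): The dial's needle (rad): 0 with the plunger free, growing clockwise from above as the plunger is pushed in; one turn (6.283) is 16 mm of plunger travel, so 6 mm reads 2.36. It goes up to 5.89 (15 mm), where the plunger bottoms.
- plunger: The indicator's level steel plunger, sticking out of the dial along the stand's -y towards the spindle axis, with a ball end. Sprung: 0.5 N to start it, then 0.5 N for each mm; 15 mm of travel. Only the ball touches the blank's rim. Origin: at the gauge stand's origin when the carriage is back and the plunger free.
- plunger_tip (a point): Centre of the plunger's 10 mm ball, 67 mm above the desk; 85 mm ahead of the middle of the dial when free. Fully back and free, the ball's centre is 97 to 113 mm from the spindle axis.
- mouse: Bystander: white computer mouse, about 86 x 62 x 34 mm. Origin near its rear end, on the underside.
- screwdriver: Bystander: screwdriver lying on the desk; origin under it.
- tape_roll: Bystander: clear roll of tape lying flat, 84 mm across, 19 mm high; origin under its centre.
- offcut: Bystander: plywood offcut, 100 x 35 x 18 mm; origin under its centre.

How it is judged:
On the way, in this order (a step that is already met when the one before it is completed fails the run):
1. the plunger bears on the blank with a light preload, 2 to 5 N (contact force between plunger and jig between 2 and 5 N), for 0.3 s.
2. the crank has passed a third of a turn either way, the plunger on the rim (contact force between plunger and jig above 0.3 N and (value of joint faceplate above 2.1 rad or value of joint faceplate below -2.1 rad)), for 0.05 s.
3. the crank has passed two thirds of a turn, the plunger on the rim (contact force between plunger and jig above 0.3 N and (value of joint faceplate above 4 rad or value of joint faceplate below -4 rad)), for 0.05 s.
4. the crank has been through about a whole turn (5.4 rad or more from its zero, either way), the plunger on the rim (contact force between plunger and jig above 0.3 N and (value of joint faceplate above 5.4 rad or value of joint faceplate below -5.4 rad)), for 0.05 s.
At the end, for the whole second after the job is handed in: The main high spot is under the plunger (the ball's centre at least 70.6 mm from the spindle axis, the peak being 72 mm: within about 15 degrees), the plunger bearing on the blank with 1.5 to 10.5 N, the blank at rest (horizontal distance between plunger_tip and spindle_axis above 0.0706 m and contact force between plunger and jig between 1.5 and 10.5 N and velocity of joint faceplate between -0.03 and 0.03 rad/s); the robot touches nothing.
It fails at once if the plunger is bottomed hard against the blank (over 10.5 N) (contact force between plunger and jig above 10.5 N).
It fails at once if a bystander is shifted by more than 30 mm (distance of any of mouse, screwdriver, tape_roll, offcut from where it was at the start of the episode above 0.03 m).
It also fails if it takes over 72 s, if anything falls off the work surface, if the arm or the gripper's body presses on something with over 40 N, if the wrist force passes 120 N, or if a joint passes its speed limit or range.

## Working session

There is one attempt and no reset: what is moved stays moved. The work goes in short steps, Python scripts to look and compute and a shell command to move; the robot and the scene stay as the last step left them, time stands still between calls to the robot, and variables do not carry over. Pictures are saved under pics/ and viewed, at most 10 in all, crops included, and the job is handed in when it is done.

```bash
mkdir -p pics; ls
cat > h.py <<'E'
import numpy as np,cv2
from workcell import bot
from scipy.spatial.transform import Rotation as R
def ray(cam,px):
    p=bot.camera_params(cam);K=np.array(p["K"]);Rm=cv2.Rodrigues(np.array(p["rvec"],float))[0];t=np.array(p["tvec"],float).ravel()
    x=(px[0]-K[0,2])/K[0,0];y=(px[1]-K[1,2])/K[1,1]
    if cam=="wrist":
        th=np.hypot(x,y);d=np.array([np.sin(th)*x/max(th,1e-9),np.sin(th)*y/max(th,1e-9),np.cos(th)])
    else: d=np.array([x,y,1.])
    return -Rm.T@t,Rm.T@d
def at(cam,px,z):
    o,d=ray(cam,px);return o+d*(z-o[2])/d[2]
def proj(cam,X):
    p=bot.camera_params(cam);return cv2.projectPoints(np.array([X],float),np.array(p["rvec"],float),np.array(p["tvec"],float),np.array(p["K"]),None)[0].ravel()
def save(cam,n):
    im=bot.camera(cam);cv2.imwrite("pics/"+n,im[:,:,::-1]);return im
E
python3 - <<'E'
from h import *
s=bot.observe();print(s)
im1=save("scene","s0.png");
im2=save("top","t0.png")
cv2.imwrite("pics/both.png",cv2.resize(np.vstack([im1,im2])[:,:,::-1],None,fx=.7,fy=.7))
for cam in("top","scene"):
  for n in("jig","gauge_stand","crank_grip","post_grip","plunger","needle","mouse","screwdriver","tape_roll","offcut"):
    for d in bot.trace(cam,n)[:2]:
        print(cam,n,round(d["p"],2),np.round(d["location"],1),d["region"].sum(),np.round(at(cam,d["location"],.1),3))
E
```

```text
pics
{'time_s': 0.0, 'joints': array([-1.2429097 ,  0.32181418, -0.07004124,  1.45168208,  0.02255596,
        1.37079976, -0.0569137 ]), 'joint_velocities': array([ 0.00091658, -0.0004699 , -0.00085927, -0.00035257,  0.00188105,
        0.00108102,  0.0004839 ]), 'tau': array([-6.14636829e-04, -4.93575704e+01, -3.82506950e-01, -3.14327753e+01,
        1.31634987e-02,  1.13559465e-02, -3.28449886e-06]), 'tool_pos': array([0.20061233, 0.61804657, 0.403625  ]), 'tcp_rot': array([-1.15233372e-04,  1.56266685e-01,  9.87714434e-01, -9.51914772e-04]), 'contact_force': array([-0.11463307,  0.37897564, -0.01587526]), 'moment': array([0.02356287, 0.03924125, 0.00477546]), 'grasp_force': 0.0, 'grip_width': 0.08489528222278418}
top jig 0.88 [307.7 210.8] 2650 [ 0.525 -0.077  0.1  ]
top gauge_stand 0.78 [238.  207.9] 1629 [0.534 0.111 0.1  ]
top gauge_stand 0.45 [240.1 204.5] 847 [0.543 0.105 0.1  ]
top post_grip 0.65 [239.2 205.9] 882 [0.54  0.108 0.1  ]
top plunger 0.71 [419.2 162.8] 457 [ 0.655 -0.385  0.1  ]
top plunger 0.46 [306.2 211. ] 2632 [ 0.524 -0.073  0.1  ]
top mouse 0.59 [145.  242.1] 565 [0.444 0.359 0.1  ]
top screwdriver 0.74 [413.6 276.9] 417 [ 0.346 -0.352  0.1  ]
top tape_roll 0.68 [412. 279.] 337 [ 0.341 -0.347  0.1  ]
top tape_roll 0.65 [420.  165.8] 498 [ 0.646 -0.387  0.1  ]
top offcut 0.88 [150.4 189.9] 422 [0.586 0.35  0.1  ]
scene jig 0.83 [250.3 228.6] 2762 [ 0.603 -0.064  0.1  ]
scene gauge_stand 0.67 [321.2 230.4] 1977 [0.614 0.119 0.1  ]
scene gauge_stand 0.67 [247.6 231.7] 2841 [ 0.614 -0.071  0.1  ]
scene crank_grip 0.55 [241.6 198.9] 178 [ 0.49 -0.09  0.1 ]
scene post_grip 0.98 [316.3 223.7] 1006 [0.591 0.108 0.1  ]
scene mouse 0.81 [408.1 209.3] 432 [0.544 0.362 0.1  ]
scene screwdriver 0.56 [157.2 188.3] 161 [ 0.439 -0.334  0.1  ]
scene tape_roll 0.86 [117.6 264.2] 615 [ 0.709 -0.378  0.1  ]
scene offcut 0.57 [413.5 246.8] 477 [0.676 0.341 0.1  ]
```

View pics/both.png

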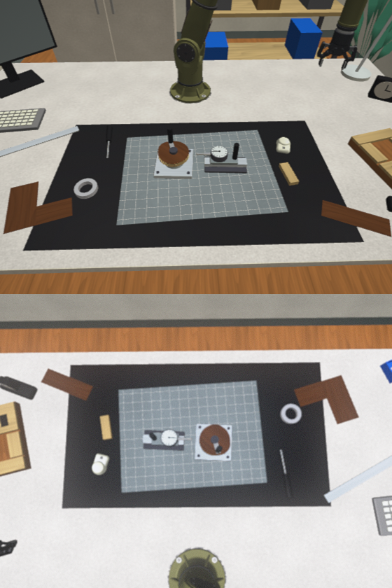

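The scene shows the jig with a blank left of the stand/dial, post at the right end; the mouse and offcut are further right, the tape and screwdriver left. I'll crop in for detail.

Run:
```python
from h import *
a=cv2.imread("pics/t0.png")[165:255,195:345];b=cv2.imread("pics/s0.png")[165:275,200:370]
a=cv2.resize(a,(700,420),interpolation=cv2.INTER_CUBIC)
cv2.imwrite("pics/c1.png",a);cv2.imwrite("pics/c2.png",cv2.resize(b,None,fx=4.5,fy=4.5,interpolation=cv2.INTER_CUBIC))
print(bot.camera_params("top"));print(bot.camera_params("wrist"))
```

```text
{'K': array([[390.42199406,   0.        , 275.64978001],
       [  0.        , 390.42199406, 212.56131247],
       [  0.        ,   0.        ,   1.        ]]), 'rvec': array([ 2.13513749, -2.1534194 ,  0.14753544]), 'tvec': array([0.01414766, 0.52940571, 1.07753389])}
{'K': array([[325.1922621 ,   0.        , 280.77386122],
       [  0.        , 325.1922621 , 208.04057582],
       [  0.        ,   0.        ,   1.        ]]), 'rvec': array([-2.33571787, -1.69698078, -0.2585962 ]), 'tvec': array([-0.65040822, -0.03976038,  0.37832104])}
```

View pics/c1.png

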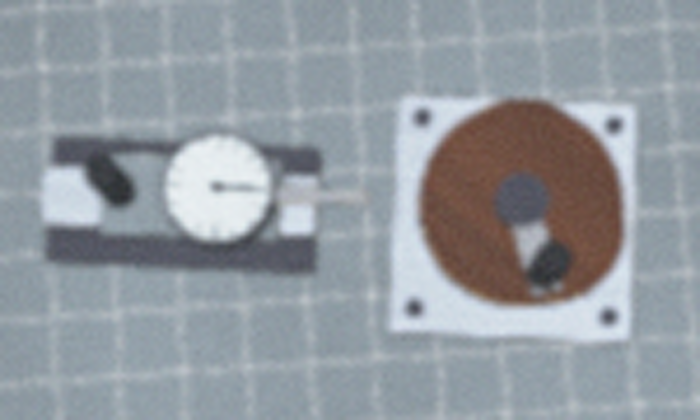

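View pics/c2.png

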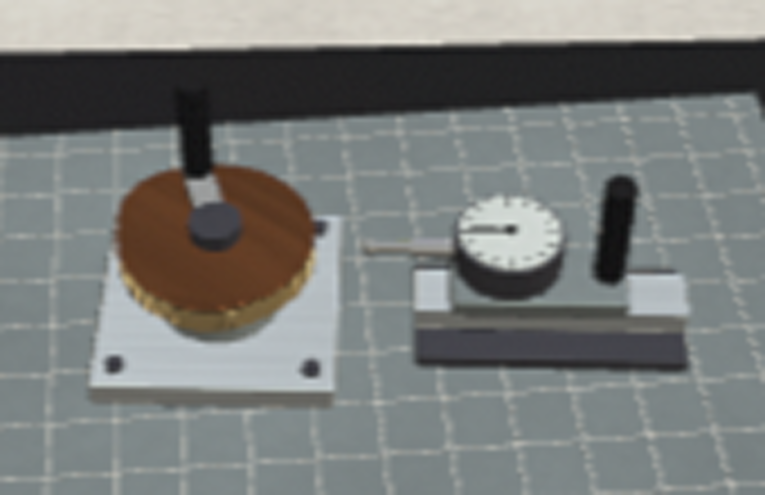

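Top crop: dial at (218,187), ball end (365,197), post top (98,165), grip top (552,250), base corners about (402,98),(637,104),(632,340),(388,332). The needle is at zero, so the plunger is free.

Run:
```python
from h import *
f=lambda u,v,z:at("top",(195+(u+.5)/4.6667-.5,165+(v+.5)/4.6667-.5),z)
c=np.array([f(*p,.02) for p in[(402,98),(637,104),(632,340),(388,332)]]);print(c.round(4));jc=c.mean(0);print("jig",jc.round(4))
e=c[0]+c[3]-c[1]-c[2];print("yaw of +y",np.degrees(np.arctan2(-e[0],e[1])))
for n,p in dict(dial=(218,187,.083),ball=(365,197,.067),posttop=(98,163,.124),postbot=(120,195,.046),griptop=(554,250,.16),gripbot=(540,278,.09)).items(): print(n,f(*p).round(4))
st=np.array([f(*p,.03) for p in[(54,138),(322,150),(316,272),(46,260)]]);print(st.round(4))
g=lambda u,v,z:at("scene",(200+(u+.5)/4.5-.5,165+(v+.5)/4.5-.5),z)
for n,p in dict(dial=(511,230,.083),ball=(368,248,.067),posttop=(622,187,.124),griptop=(193,90,.16)).items(): print("sc",n,g(*p).round(4))
im=cv2.imread("pics/t0.png");b=im.astype(int)
m=(b[:,:,2]-b[:,:,0]>30);m[:165]=0;m[255:]=0;m[:,:270]=0;m[:,345:]=0
cs,_=cv2.findContours(m.astype(np.uint8),0,2);k=max(cs,key=cv2.contourArea)[:,0]
P=np.array([at("top",q,.0765) for q in k])[:,:2]-jc[:2]
a=np.degrees(np.arctan2(P[:,1],P[:,0]));r=np.hypot(*P.T)*1e3
for lo in range(-180,180,20):
  s=(a>=lo)&(a<lo+20); print(lo+10,r[s].mean().round(1) if s.any() else None)
```

```text
[[ 0.6119 -0.0059  0.02  ]
 [ 0.6066 -0.1533  0.02  ]
 [ 0.4584 -0.146   0.02  ]
 [ 0.4646  0.0042  0.02  ]]
jig [ 0.5354 -0.0752  0.02  ]
yaw of +y -2.20631999223155
dial [0.5458 0.1036 0.083 ]
ball [0.5416 0.0172 0.067 ]
posttop [0.5534 0.168  0.124 ]
postbot [0.5475 0.1669 0.046 ]
griptop [ 0.4967 -0.0864  0.16  ]
gripbot [ 0.4894 -0.0843  0.09  ]
[[0.5864 0.2108 0.03  ]
 [0.5772 0.0442 0.03  ]
 [0.5011 0.0481 0.03  ]
 [0.51   0.2144 0.03  ]]
sc dial [0.5446 0.1055 0.083 ]
sc ball [0.5419 0.019  0.067 ]
sc posttop [0.5511 0.1677 0.124 ]
sc griptop [ 0.4985 -0.0839  0.16  ]
-170 54.2
-150 56.0
-130 37.6
-110 44.1
-90 37.9
-70 46.1
-50 38.9
-30 52.5
-10 46.8
10 49.2
30 46.7
50 44.4
70 38.3
90 18.8
110 49.2
130 58.4
150 59.2
170 40.8
```

```bash
cat >> h.py <<'E'
def go(p):
    s=bot.observe();q=s["tcp_rot"];r=R.from_quat([q[1],q[2],q[3],q[0]])
    d=r.inv().apply(np.array(p)-s["tool_pos"])/.04
    y=r.apply([0,1,0]);print("t",round(s["time_s"],2),"tcp",s["tool_pos"].round(4),"yaw y",np.degrees(np.arctan2(y[1],y[0])).round(2),"tilt",r.apply([0,0,1]).round(3),"units",d.round(3),"F",s["contact_force"].round(1),"w",round(s["grip_width"],4))
E
python3 -m crank '{"hand":[1,1,1,1,1,1,1,1],"offset":[[0,0,0],[0,0,0],[0,0,0],[-0.65,-0.77,0],[-0.65,-0.77,0],[-0.65,-0.77,0],[-0.65,-0.77,0],[-0.65,-0.77,0]],"angular":[[0,0,-0.87],[0,0,-0.87],[0,0,-0.87],[0,0,0],[0,0,0],[0,0,0],[0,0,0],[0,0,0]]}' 30
python3 -m crank '{"hand":[1,1,1,1,1,1,1,1],"offset":[[-0.65,-0.77,0],[-0.65,-0.77,0],[-0.65,-0.77,0],[-0.65,-0.77,0],[-0.65,-0.77,0],[-0.65,-0.77,0],[-0.65,-0.77,0],[-0.65,-0.77,0]],"angular":[[0,0,0],[0,0,0],[0,0,0],[0,0,0],[0,0,0],[0,0,0],[0,0,0],[0,0,0]]}'
python3 -c "
from h import *
go([.5495,.1675,.33])"
```

```text
time_s: 1.77
tool_pos: [0.3252, 0.4574, 0.4049]
tcp_rot: [0.0, 0.02, 1.0, 0.0]
contact_force: [1.2, 0.9, -0.6]
grip_width: 0.0852
grasp_force: 0.0
time_s: 2.43
tool_pos: [0.523, 0.2027, 0.4052]
tcp_rot: [0.0, 0.02, 1.0, 0.0]
contact_force: [0.7, 0.6, 0.1]
grip_width: 0.0852
grasp_force: 0.0
t 2.43 tcp [0.523  0.2027 0.4052] yaw y 87.69 tilt [ 0.001  0.001 -1.   ] units [-0.696 -0.854  1.88 ] F [0.7 0.6 0.1] w 0.0852
```

```bash
python3 -m crank '{"hand":[1,1,1],"offset":[[-0.66,-0.7,0],[0,0,0],[0,0,0]],"angular":[[0,0,0],[0,0,0],[0,0,0]]}'
python3 - <<'E'
from h import *
go([.5495,.1675,.30])
im=save("wrist","w1.png")
for n in("post_grip","crank_grip","jig","plunger","gauge_stand","needle"):
    for d in bot.trace("wrist",n)[:2]: print(n,round(d["p"],2),np.round(d["location"],1),d["region"].sum(),at("wrist",d["location"],.1).round(4))
E
```

```text
time_s: 2.68
tool_pos: [0.5487, 0.1726, 0.4047]
tcp_rot: [0.0, 0.023, 1.0, -0.0]
contact_force: [0.4, 0.6, 0.5]
grip_width: 0.0854
grasp_force: 0.0
t 2.68 tcp [0.5487 0.1726 0.4047] yaw y 87.34 tilt [ 0.    -0.001 -1.   ] units [-0.024 -0.124  2.619] F [0.4 0.6 0.5] w 0.0854
post_grip 0.94 [226.4 189.2] 6658 [0.5385 0.1292 0.1   ]
crank_grip 0.9 [ 18.7 162.3] 947 [ 0.4944 -0.1056  0.1   ]
crank_grip 0.57 [ 67.  185.4] 7908 [ 0.5251 -0.038   0.1   ]
jig 0.86 [ 82.8 177.8] 13311 [ 0.519  -0.0155  0.1   ]
plunger 0.66 [138.6 189.9] 164 [0.5348 0.0461 0.1   ]
gauge_stand 0.75 [241.2 179. ] 11402 [0.53   0.1435 0.1   ]
gauge_stand 0.43 [ 83.4 179.1] 13579 [ 0.5205 -0.0154  0.1   ]
needle 0.66 [208.  193.8] 30 [0.542  0.1125 0.1   ]
```

View pics/w1.png

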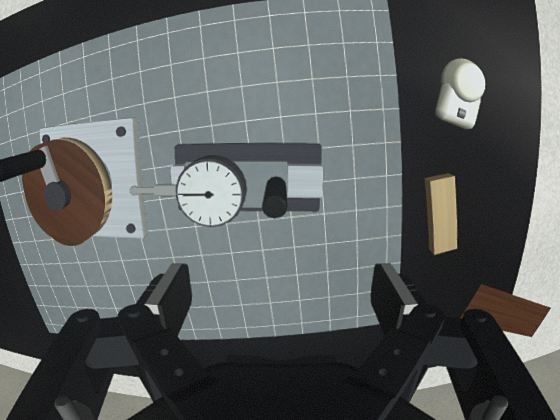

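Wrist view: post top (275,205), dial centre (209,194), ball (134,190), hub (57,195), needle still at zero. I'll convert these positions.

Run:
```python
from h import *
for n,p in dict(post=(275,206,.124),postbase=(276,183,.046),dial=(209,194,.084),ball=(134,190,.067)).items(): print(n,at("wrist",p[:2],p[2]).round(4))
im=cv2.imread("pics/w1.png");
go([.5495,.1675,.264])
```

```text
post [0.5483 0.172  0.124 ]
postbase [0.5472 0.1719 0.046 ]
dial [0.5463 0.1096 0.084 ]
ball [0.5424 0.0239 0.067 ]
t 3.03 tcp [0.5468 0.1768 0.4048] yaw y 87.82 tilt [-0.  0. -1.] units [-0.076 -0.23   3.52 ] F [ 0.4 -0.   0.1] w 0.0855
```

```bash
python3 -m crank '{"hand":[1,1,1,1,1,1],"offset":[[-0.06,-0.21,0.5],[0,0,0.9],[0,0,0.9],[0,0,0.8],[0,0,0.4],[0,0,0]],"angular":[[0,0,0],[0,0,0],[0,0,0],[0,0,0],[0,0,0],[0,0,0]]}'
python3 - <<'E'
from h import *
go([.549,.168,.264])
E
python3 -m crank '{"hand":[0.15,0.15,0.15,0.15,0.15,0.15],"offset":[[0,0,0],[0,0,0],[0,0,0],[0,0,0],[0,0,0],[0,0,0]],"angular":[[0,0,0],[0,0,0],[0,0,0],[0,0,0],[0,0,0],[0,0,0]]}' 30
python3 - <<'E'
from h import *
go([.549,.168,.264])
E
```

```text
time_s: 3.53
tool_pos: [0.5472, 0.1672, 0.2603]
tcp_rot: [-0.004, 0.02, 1.0, -0.002]
contact_force: [-0.2, 0.4, -0.1]
grip_width: 0.0853
grasp_force: 0.0
t 3.53 tcp [0.5472 0.1672 0.2603] yaw y 87.76 tilt [-0.008 -0.003 -1.   ] units [-0.043  0.021 -0.094] F [-0.2  0.4 -0.1] w 0.0853
time_s: 4.03
tool_pos: [0.5499, 0.167, 0.2661]
tcp_rot: [0.001, 0.02, 1.0, 0.0]
contact_force: [-1.3, -0.6, 4.0]
grip_width: 0.02
grasp_force: 29.2
t 4.03 tcp [0.5499 0.167  0.2661] yaw y 87.68 tilt [ 0.002  0.001 -1.   ] units [0.024 0.025 0.052] F [-1.3 -0.6  4. ] w 0.02
```

```bash
python3 -m crank '{"hand":[0.15,0.15,0.15,0.15,0.15,0.15,0.15],"offset":[[0,-0.13,0],[0,-0.13,0],[0,-0.13,0],[0,-0.13,0],[0,-0.13,0],[0,0,0],[0,0,0]],"angular":[[0,0,0],[0,0,0],[0,0,0],[0,0,0],[0,0,0],[0,0,0],[0,0,0]]}'
python3 - <<'E'
from h import *
go([.549,.142,.264])
im=save("wrist","w2.png")
cv2.imwrite("pics/w2c.png",im[:,:,::-1][130:260,20:300].repeat(2,0).repeat(2,1))
for d in bot.trace("wrist","needle")[:2]: print(d["p"],d["location"])
E
```

```text
time_s: 4.62
tool_pos: [0.5486, 0.1443, 0.2661]
tcp_rot: [0.001, 0.019, 1.0, 0.003]
contact_force: [-0.4, 7.7, 3.3]
grip_width: 0.0202
grasp_force: 29.8
t 4.62 tcp [0.5486 0.1443 0.2661] yaw y 87.83 tilt [ 0.003  0.006 -1.   ] units [-0.012 -0.058  0.052] F [-0.4  7.7  3.3] w 0.0202
0.53 [153.4, 253.9]
0.19 [23.9, 237.6]
```

View pics/w2.png

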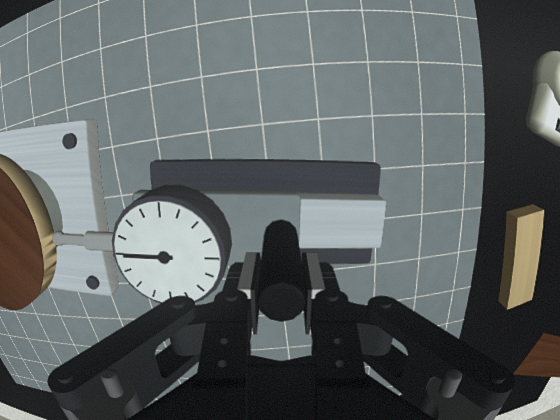

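The dial is at (165,258) and its needle still points at zero (to the plunger); the ball is just short of the rim. I'll write a needle reader.

```bash
cat >> h.py <<'E'
def needle(c,yaw=-2.3,search=14,cam="wrist",im=None,dbg=False):
    p=bot.camera_params(cam)
    if im is None: im=bot.camera(cam)
    g=cv2.GaussianBlur(cv2.cvtColor(im,cv2.COLOR_RGB2GRAY),(0,0),.7).astype(np.float32)
    Rm=cv2.Rodrigues(np.array(p["rvec"],float))[0];t=np.array(p["tvec"],float).ravel();K=np.array(p["K"])
    def pix(X):
        X=np.asarray(X)@Rm.T+t
        if cam!="wrist": return X[...,:2]/X[...,2:]*[K[0,0],K[1,1]]+K[:2,2]
        n=np.hypot(X[...,0],X[...,1]);th=np.arctan2(n,X[...,2]);return X[...,:2]/n[...,None]*th[...,None]*[K[0,0],K[1,1]]+K[:2,2]
    def smp(X):
        q=pix(X).astype(np.float32);return cv2.remap(g,q[...,0],q[...,1],cv2.INTER_LINEAR)
    th=np.linspace(0,2*np.pi,720,endpoint=False)
    def disc(c,r):
        a=np.radians(yaw-90)-th
        return np.stack([c[0]+r[:,None]*np.cos(a),c[1]+r[:,None]*np.sin(a),np.full((len(r),720),.0835)],-1)
    # centre: white annulus bright, outside dark, via coarse grid
    best=None
    for dx in np.arange(-search,search+1,1.)/1e3:
        for dy in np.arange(-search,search+1,1.)/1e3:
            v=smp(disc((c[0]+dx,c[1]+dy),np.array([.001,.003,.012,.02]))[:,::8]);s=v[2:].mean()-v[:2].mean()
            if best is None or s>best[0]: best=(s,dx,dy)
    cc=(c[0]+best[1],c[1]+best[2])
    v=smp(disc(cc,np.linspace(.009,.02,10))).mean(0)
    d=np.clip(np.median(v)-v-.4*(np.median(v)-v.min()),0,None)
    a=np.angle((d*np.exp(1j*th)).sum())%(2*np.pi)
    if a>6.1:a-=2*np.pi
    return round(a,3),np.round(cc,4),round(best[0],1),round(float(v.min()/np.median(v)),2)
E
python3 - <<'E'
from h import *
s=bot.observe();c=s["tool_pos"][:2]+[-.0025,-.063]
print(needle(c),s["tool_pos"])
E
python3 -m crank '{"hand":[0.15,0.15,0.15,0.15,0.15],"offset":[[0,-0.07,0],[0,-0.07,0],[0,-0.06,0],[0,0,0],[0,0,0]],"angular":[[0,0,0],[0,0,0],[0,0,0],[0,0,0],[0,0,0]]}'
python3 - <<'E'
from h import *
s=bot.observe();c=s["tool_pos"][:2]+[-.0025,-.063]
print(needle(c),s["tool_pos"])
E
```

```text
(np.float64(0.009), array([0.5471, 0.0814]), np.float32(141.5), 0.24) [0.54859816 0.1443542  0.26608104]
time_s: 5.18
tool_pos: [0.5482, 0.1371, 0.266]
tcp_rot: [0.001, 0.019, 1.0, 0.003]
contact_force: [0.1, 9.0, 3.2]
grip_width: 0.0206
grasp_force: 29.8
(np.float64(0.166), array([0.5467, 0.0751]), np.float32(141.1), 0.25) [0.54818801 0.13708896 0.26604374]
```

```bash
python3 -m crank '{"hand":[0.15,0.15,0.15,0.15,0.15],"offset":[[0,-0.05,0],[0,-0.05,0],[0,0,0],[0,0,0],[0,0,0]],"angular":[[0,0,0],[0,0,0],[0,0,0],[0,0,0],[0,0,0]]}'
python3 - <<'E'
from h import *
s=bot.observe();c=s["tool_pos"][:2]+[-.0025,-.063]
print(needle(c),s["tool_pos"])
E
```

```text
time_s: 5.65
tool_pos: [0.548, 0.134, 0.2661]
tcp_rot: [0.001, 0.018, 1.0, 0.004]
contact_force: [-0.0, 11.5, 2.5]
grip_width: 0.0202
grasp_force: 29.9
(np.float64(1.259), array([0.5465, 0.072 ]), np.float32(141.8), 0.24) [0.54800903 0.13396601 0.26608616]
```

```bash
python3 -m crank '{"hand":[0.15,0.15,0.15,0.15,0.15],"offset":[[0,-0.04,0],[0,-0.04,0],[0,0,0],[0,0,0],[0,0,0]],"angular":[[0,0,0],[0,0,0],[0,0,0],[0,0,0],[0,0,0]]}'
python3 - <<'E'
from h import *
s=bot.observe();c=s["tool_pos"][:2]+[-.0025,-.063]
print(needle(c),s["tool_pos"])
E
```

```text
time_s: 6.12
tool_pos: [0.5479, 0.1314, 0.266]
tcp_rot: [0.001, 0.018, 1.0, 0.004]
contact_force: [0.5, 13.2, 0.5]
grip_width: 0.02
grasp_force: 30.0
(np.float64(2.19), array([0.5464, 0.0694]), np.float32(141.4), 0.25) [0.54785563 0.13138272 0.26603541]
```

```bash
python3 -m crank '{"hand":[0.5,1,1,1,1,1,1,1],"offset":[[0,0,0],[0,0,0],[0,0,0],[0,0,-0.5],[0,0,-0.8],[0,0,-0.8],[0,0,-0.8],[0,0,0]],"angular":[[0,0,0],[0,0,0],[0,0,0],[0,0,0],[0,0,0],[0,0,0],[0,0,0],[0,0,0]]}'
python3 -m crank '{"hand":[1,1,1,1,1,1,1,1],"offset":[[0.2,-0.8,0],[0.2,-0.8,0],[0.2,-0.8,0],[0.2,-0.8,0],[0.2,-0.8,0],[0.1,-0.6,0],[0,0,0],[0,0,0]],"angular":[[0,0,0],[0,0,0],[0,0,0],[0,0,0],[0,0,0],[0,0,0],[0,0,0],[0,0,0]]}'
python3 - <<'E'
from h import *
go([.495,-.086,.293])
im=save("wrist","w3.png")
print(needle([.5464,.0694],im=im))
for d in bot.trace("wrist","crank_grip")[:2]: print(d["p"],d["location"],at("wrist",d["location"],.138))
E
```

```text
time_s: 6.83
tool_pos: [0.5497, 0.1248, 0.3877]
tcp_rot: [0.005, 0.021, 1.0, 0.002]
contact_force: [1.8, 0.6, 1.0]
grip_width: 0.0857
grasp_force: 0.0
time_s: 7.5
tool_pos: [0.4958, -0.0586, 0.3807]
tcp_rot: [0.0, 0.023, 1.0, 0.0]
contact_force: [0.2, 0.7, -0.2]
grip_width: 0.0852
grasp_force: 0.0
t 7.5 tcp [ 0.4958 -0.0586  0.3807] yaw y 87.4 tilt [ 0.  0. -1.] units [-0.01  -0.685  2.192] F [ 0.2  0.7 -0.2] w 0.0852
(np.float64(2.163), array([0.5464, 0.0724]), np.float32(145.0), 0.36)
0.91 [240.9, 215.4] [ 0.49214375 -0.08325408  0.138     ]
0.66 [263.2, 232.5] [ 0.50535183 -0.06858708  0.138     ]
```

View pics/w3.png

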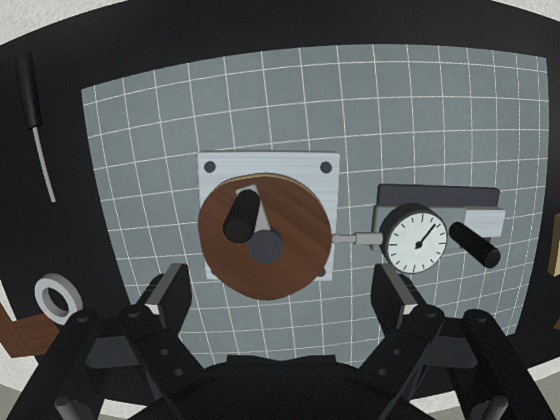

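The plunger is on the rim with the needle at ~2.16. The grip top is at (239,230) and the hub at (265,246).

Run:
```python
from h import *
go([.4925,-.086,.293])
for px,z in(((239,231),.16),((246,195),.09),((241,215.4),.128),((265,246),.09)): print(at("wrist",px,z).round(4))
c=np.array([at("wrist",p,.02) for p in((210,167),(326,167.5))]);print(c.round(4))
```

```text
t 7.6 tcp [ 0.4964 -0.0559  0.3805] yaw y 87.69 tilt [-0.     0.001 -1.   ] units [ 0.068 -0.758  2.188] F [ 0.1  0.2 -0.2] w 0.0854
[ 0.4951 -0.0822  0.16  ]
[ 0.4904 -0.0845  0.09  ]
[ 0.4955 -0.0846  0.128 ]
[ 0.5369 -0.0713  0.09  ]
[[ 0.4769 -0.1288  0.02  ]
 [ 0.4827 -0.0085  0.02  ]]
```

```bash
python3 -m crank '{"hand":[1,1,1,1,1,1],"offset":[[0.06,-0.77,0],[0,0,0.6],[0,0,0.8],[0,0,0.78],[0,0,0],[0,0,0]],"angular":[[0,0,0],[0,0,0],[0,0,0],[0,0,0],[0,0,0],[0,0,0]]}'
python3 -m crank '{"hand":[0.15,0.15,0.15,0.15,0.15,0.15],"offset":[[0,0,0],[0,0,0],[0,0,0],[0,0,0],[0,0,0],[0,0,0]],"angular":[[0,0,0],[0,0,0],[0,0,0],[0,0,0],[0,0,0],[0,0,0]]}' 30
python3 - <<'E'
from h import *
go([.493,-.0865,.293])
im=save("wrist","w4.png")
print(needle([.5464,.0704],search=6,im=im))
for d in bot.trace("wrist","crank_grip")[:2]: print(d["p"],d["location"],d["region"].sum())
E
```

```text
time_s: 8.1
tool_pos: [0.4925, -0.0857, 0.2924]
tcp_rot: [-0.002, 0.019, 1.0, -0.0]
contact_force: [-0.7, -0.1, -0.3]
grip_width: 0.0858
grasp_force: 0.0
time_s: 8.6
tool_pos: [0.4932, -0.0866, 0.2945]
tcp_rot: [0.001, 0.02, 1.0, 0.0]
contact_force: [-0.1, 1.7, 3.9]
grip_width: 0.0201
grasp_force: 29.4
t 8.6 tcp [ 0.4932 -0.0866  0.2945] yaw y 87.7 tilt [ 0.002  0.001 -1.   ] units [0.005 0.003 0.038] F [-0.1  1.7  3.9] w 0.0201
(np.float64(2.191), array([0.5464, 0.0704]), np.float32(167.3), 0.27)
0.77 [281.1, 282.1] 4137
0.24 [479.3, 275.5] 8780
```

View pics/w4.png

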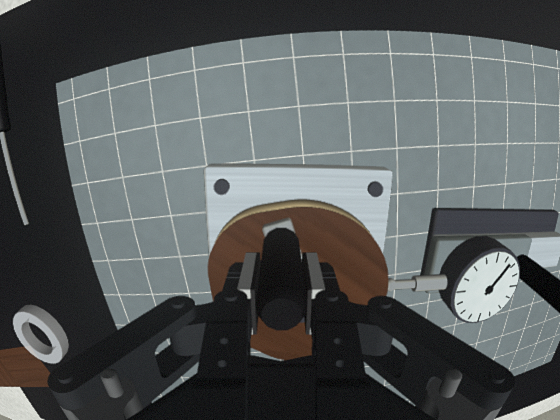

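Run:
```python
from h import *
s=bot.observe()["tool_pos"][:2]-[.5358,-.0747];print(np.hypot(*s),(np.degrees(np.arctan2(s[1],s[0]))+2.3)%360-180)
t=np.radians(np.arange(18,378,12));p=1.125*np.stack([np.cos(t),-np.sin(t)],1)
d=np.diff(np.vstack([p,p[:1]]),axis=0)
for a,x in zip(np.arange(18,378,12),d.round(2)):print(a,x.tolist(),end=" ")
```

```text
0.04422890450122317 17.903201151486456
18 [-0.1, -0.21] 30 [-0.14, -0.19] 42 [-0.17, -0.16] 54 [-0.2, -0.12] 66 [-0.22, -0.07] 78 [-0.23, -0.02] 90 [-0.23, 0.02] 102 [-0.22, 0.07] 114 [-0.2, 0.12] 126 [-0.17, 0.16] 138 [-0.14, 0.19] 150 [-0.1, 0.21] 162 [-0.05, 0.23] 174 [0.0, 0.24] 186 [0.05, 0.23] 198 [0.1, 0.21] 210 [0.14, 0.19] 222 [0.17, 0.16] 234 [0.2, 0.12] 246 [0.22, 0.07] 258 [0.23, 0.02] 270 [0.23, -0.02] 282 [0.22, -0.07] 294 [0.2, -0.12] 306 [0.17, -0.16] 318 [0.14, -0.19] 330 [0.1, -0.21] 342 [0.05, -0.23] 354 [0.0, -0.24] 366 [-0.05, -0.23]
```

```bash
cat > st.py <<'E'
from h import *
s=bot.observe();im=bot.camera("wrist");p=s["tool_pos"][:2]-[.5358,-.0747]
print("t",round(s["time_s"],2),"needle",needle([.5464,.0700],search=4,im=im),"r",np.hypot(*p).round(4),"theta",((np.degrees(np.arctan2(p[1],p[0]))+2.3)%360-180).round(1),"F",s["contact_force"].round(1),"z",s["tool_pos"][2].round(4))
E
python3 -m crank '{"hand":[0.15,0.15,0.15],"offset":[[-0.1,-0.21,0],[-0.14,-0.19,0],[0,0,0]],"angular":[[0,0,0],[0,0,0],[0,0,0]]}' >/dev/null; python3 st.py
python3 -m crank '{"hand":[0.15,0.15,0.15],"offset":[[-0.17,-0.16,0],[-0.2,-0.12,0],[0,0,0]],"angular":[[0,0,0],[0,0,0],[0,0,0]]}' >/dev/null; python3 st.py
```

```text
t 8.95 needle (np.float64(2.161), array([0.5464, 0.071 ]), np.float32(170.9), 0.28) r 0.0445 theta 44.2 F [0.4 0.7 5. ] z 0.2945
t 9.25 needle (np.float64(2.162), array([0.5464, 0.071 ]), np.float32(175.1), 0.28) r 0.0449 theta 67.8 F [1.8 0.1 8.7] z 0.2945
```

```bash
python3 -m crank '{"hand":[0.15,0.15,0.15],"offset":[[-0.22,-0.07,0],[-0.23,-0.02,0],[0,0,0]],"angular":[[0,0,0],[0,0,0],[0,0,0]]}' >/dev/null; python3 st.py
python3 -m crank '{"hand":[0.15,0.15,0.15],"offset":[[-0.23,0.02,0],[-0.22,0.07,0],[0,0,0]],"angular":[[0,0,0],[0,0,0],[0,0,0]]}' >/dev/null; python3 st.py
python3 -m crank '{"hand":[0.15,0.15,0.15],"offset":[[-0.2,0.12,0],[-0.17,0.16,0],[0,0,0]],"angular":[[0,0,0],[0,0,0],[0,0,0]]}' >/dev/null; python3 st.py
```

```text
t 9.55 needle (np.float64(2.654), array([0.5464, 0.071 ]), np.float32(174.8), 0.27) r 0.045 theta 91.2 F [ 0.2 -0.9  8.5] z 0.2945
t 9.85 needle (np.float64(3.076), array([0.5464, 0.071 ]), np.float32(174.5), 0.23) r 0.0453 theta 115.0 F [ 2.2 -0.9  5.5] z 0.2945
t 10.15 needle (np.float64(2.21), array([0.5464, 0.07  ]), np.float32(174.4), 0.27) r 0.0453 theta 138.6 F [ 2.6 -1.1  5. ] z 0.2946
```

```bash
python3 -m crank '{"hand":[0.15,0.15,0.15],"offset":[[-0.14,0.19,0],[-0.1,0.21,0],[0,0,0]],"angular":[[0,0,0],[0,0,0],[0,0,0]]}' >/dev/null; python3 st.py
python3 -m crank '{"hand":[0.15,0.15,0.15],"offset":[[-0.05,0.23,0],[0,0.24,0],[0,0,0]],"angular":[[0,0,0],[0,0,0],[0,0,0]]}' >/dev/null; python3 st.py
python3 -m crank '{"hand":[0.15,0.15,0.15],"offset":[[0.05,0.23,0],[0.1,0.21,0],[0,0,0]],"angular":[[0,0,0],[0,0,0],[0,0,0]]}' >/dev/null; python3 st.py
python3 -m crank '{"hand":[0.15,0.15,0.15],"offset":[[0.14,0.19,0],[0.17,0.16,0],[0,0,0]],"angular":[[0,0,0],[0,0,0],[0,0,0]]}' >/dev/null; python3 st.py
```

```text
t 10.45 needle (np.float64(2.155), array([0.5464, 0.071 ]), np.float32(173.5), 0.28) r 0.0455 theta 162.6 F [2.2 0.6 5.3] z 0.2945
t 10.75 needle (np.float64(2.202), array([0.5464, 0.07  ]), np.float32(169.7), 0.27) r 0.0456 theta -172.6 F [1.9 1.6 6.4] z 0.2945
t 11.05 needle (np.float64(3.456), array([0.5464, 0.071 ]), np.float32(168.0), 0.27) r 0.0454 theta -149.1 F [1.5 1.3 7.2] z 0.2945
t 11.35 needle (np.float64(4.473), array([0.5464, 0.071 ]), np.float32(164.1), 0.22) r 0.0454 theta -124.5 F [-3.4  1.9  9.5] z 0.2945
```

```bash
python3 -m crank '{"hand":[0.15,0.15,0.15],"offset":[[0.2,0.12,0],[0.22,0.07,0],[0,0,0]],"angular":[[0,0,0],[0,0,0],[0,0,0]]}' >/dev/null; python3 st.py
python3 -m crank '{"hand":[0.15,0.15,0.15],"offset":[[0.23,0.02,0],[0.23,-0.02,0],[0,0,0]],"angular":[[0,0,0],[0,0,0],[0,0,0]]}' >/dev/null; python3 st.py
python3 -m crank '{"hand":[0.15,0.15,0.15],"offset":[[0.22,-0.07,0],[0.2,-0.12,0],[0,0,0]],"angular":[[0,0,0],[0,0,0],[0,0,0]]}' >/dev/null; python3 st.py
python3 -m crank '{"hand":[0.15,0.15,0.15],"offset":[[0.17,-0.16,0],[0.14,-0.19,0],[0,0,0]],"angular":[[0,0,0],[0,0,0],[0,0,0]]}' >/dev/null; python3 st.py
```

```text
t 11.65 needle (np.float64(3.071), array([0.5464, 0.07  ]), np.float32(166.4), 0.22) r 0.0451 theta -100.5 F [-4.2 -1.5 11.1] z 0.2945
t 11.95 needle (np.float64(2.195), array([0.5464, 0.07  ]), np.float32(165.0), 0.22) r 0.0447 theta -77.3 F [-1.1 -2.   7.5] z 0.2945
t 12.25 needle (np.float64(2.202), array([0.5464, 0.07  ]), np.float32(163.7), 0.22) r 0.0444 theta -53.5 F [-0.3 -2.3  6.7] z 0.2945
t 12.55 needle (np.float64(2.205), array([0.5464, 0.07  ]), np.float32(164.0), 0.25) r 0.0442 theta -29.5 F [-0.2 -1.7  6.9] z 0.2945
```

```bash
python3 -m crank '{"hand":[0.15,0.15,0.15,0.15,0.15],"offset":[[0.1,-0.21,0],[0.05,-0.23,0],[0,-0.24,0],[-0.05,-0.23,0],[0,0,0]],"angular":[[0,0,0],[0,0,0],[0,0,0],[0,0,0],[0,0,0]]}' >/dev/null; python3 st.py
python3 -m crank '{"hand":[0.15,0.15,0.15,0.15,0.15,0.15],"offset":[[0.05,0.23,0],[0,0.24,0],[-0.05,0.23,0],[-0.1,0.21,0],[-0.14,0.19,0],[-0.17,0.16,0]],"angular":[[0,0,0],[0,0,0],[0,0,0],[0,0,0],[0,0,0],[0,0,0]]}' >/dev/null; python3 st.py
python3 -m crank '{"hand":[0.15,0.15,0.15,0.15,0.15,0.15,0.15,0.15],"offset":[[-0.2,0.12,0],[-0.22,0.07,0],[-0.23,0.02,0],[-0.23,-0.02,0],[-0.22,-0.07,0],[-0.2,-0.12,0],[0,0,0],[0,0,0]],"angular":[[0,0,0],[0,0,0],[0,0,0],[0,0,0],[0,0,0],[0,0,0],[0,0,0],[0,0,0]]}' >/dev/null; python3 st.py
```

```text
t 13.02 needle (np.float64(2.212), array([0.5464, 0.07  ]), np.float32(167.9), 0.27) r 0.0443 theta 19.1 F [ 1.8 -0.1  7.9] z 0.2945
t 13.57 needle (np.float64(2.192), array([0.5494, 0.072 ]), np.float32(162.5), 0.23) r 0.0443 theta -53.2 F [-4.8 -5.  11.8] z 0.2944
t 14.28 needle (np.float64(4.453), array([0.5464, 0.07  ]), np.float32(170.3), 0.23) r 0.0453 theta -126.6 F [ 2.8 -1.3  5.6] z 0.2945
```

```bash
python3 -m crank '{"hand":[0.5,1,1,1,1,1,1,1],"offset":[[0,0,0],[0,0,0],[0,0,0],[0,0,-0.4],[0,0,-0.8],[0,0,-0.8],[0,0,-0.4],[0,0,0]],"angular":[[0,0,0],[0,0,0],[0,0,0],[0,0,0],[0,0,0],[0,0,0],[0,0,0],[0,0,0]]}'; python3 st.py
python3 - <<'E'
from h import *
im=save("wrist","w5.png")
E
```

```text
time_s: 15.0
tool_pos: [0.5639, -0.0395, 0.3933]
tcp_rot: [0.003, 0.02, 1.0, 0.0]
contact_force: [-0.3, -0.9, 0.8]
grip_width: 0.0852
grasp_force: 0.0
t 15.0 needle (np.float64(4.441), array([0.5444, 0.069 ]), np.float32(143.3), 0.36) r 0.0451 theta -126.3 F [-0.3 -0.9  0.8] z 0.3933
```

View pics/w5.png

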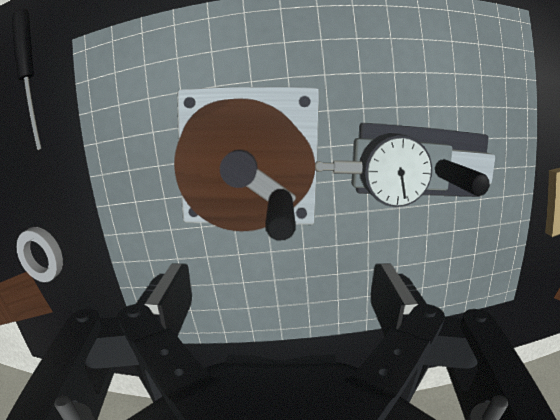

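The ball bears on the visible bulge at (318,167), the needle reads 4.44 and the hand is clear.

```bash
python3 -c "
from workcell import bot
print(bot.finish_job())"
```

```text
the job is handed in; nothing more can be done
None
```

The job is handed in: the dial was preloaded to about 5.6 mm, the blank was wound through one whole turn, and it now stands released with the main high spot under the plunger (needle 4.44, about 11.3 mm of travel or 6 N); the hand-in call gave no verdict.

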